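# Weigh a tray of stone at the lapidary bench

### The job

Weigh the tray: first swing the small steel cover sideways off the scale's dial so the whole dial can be seen, then lift the hanging tray off the drying stand's double hook and hang it by its bar on both prongs of the spring scale's double hook, keeping it level with the stone in it and never setting it down on the way. Lower it slowly, so that the springy hook sinks with it until the spring carries the whole weight before you let go: the hook must barely move when you release, and nothing may be dropped. Leave the other things on the bench where they are.

Things in the scene. Friction and masses are not known exactly. Their poses are not given: they have to be found in the camera images.
- tray_bar (a point): Middle of the tray's top bar, to grasp and hang it by: round level steel bar, 12 mm diameter, 150 mm long, along this point's y axis (z up). Grasp from above, fingers closing across it, in the middle: 80 mm is free between the prongs. Thin wire legs run down from it 72 mm either side of the middle. The tray can pivot about the bar, in the fingers or on the hooks.
- tray_mid (a point): Centre of the whole hanging tray, half-way up, 65 mm straight below the bar's axis. The steel tray is open-topped, 100 (x) x 150 (y) x 30 mm high; its rim is 100 mm and its underside 130 mm below the bar's axis. Its mass is unknown, tray and stone together between 0.3 and 1 kg.
- stone_center (a point): Centre of a polished stone disc, 56 mm diameter, 14 mm thick, about 0.1 kg, lying loose in the tray. Not to be handled.
- stand_seat (a point): The bar's axis when hung on the fixed drying stand, about 230 mm above the bench. Two 10 mm wire prongs, 45 mm either side along its y axis, reach to -x from a thin post 110 mm away at +x; each has a V dip for the bar, open to the top. Their tips, the highest parts, are 23 mm above this point: raise the bar 35 to 70 mm to pass them (higher, the tray's rim meets the prongs from below).
- scale_seat (a point): Where the bar's axis must lie on the spring scale's double hook (moves with the hook). Prongs, axes and post as at the drying stand; 270 mm above the bench when empty; V dip about 30 mm wide inside at its mouth. As the tray hangs below the prongs, it leaves and enters both hooks from the prongs' open front (-x side), bar above the tips, then straight down into the dips.
- hanger (a joint): How far the scale's springy hook has sunk, m: 0 empty, 0.09 bottom stop. It slides straight down on a soft, lightly damped spring (about 1.5 N per 10 mm) and sinks 20 to 65 mm under the tray, depending on the unknown weight. Let go before it has sunk to where the spring carries the whole weight, or pushed beyond, it bounces.
- cover (a joint): Angle of the dial's flat cover about its vertical pivot screw, rad: 0 fully over the dial, at most 0.3 at the start, growing anticlockwise seen from above to a stop at 1.75. The dial is wholly uncovered from about 1.05; it stays where it is left (stiff pivot, about 0.5 N at the knob).
- cover_knob (a point): Middle of the upright round knob on the cover, 16 mm diameter, 34 mm high; its top is 17 mm above this point, the cover's top face 17 mm below it (82 mm above the bench). It can be pinched or pushed from above; it moves on a circle of 86 mm radius about the pivot.
- cover_pivot (a point): On the axis of the cover's pivot screw, at the cover's top face. The steel cover is a 68 mm disc, 4 mm thick, centred 66 mm from this axis, on a narrow arm; it lies over the dial on the grey box at the front of the scale, 120 mm in front of the scale's seat.
- jar: Short glass jar, 80 mm diameter, 90 mm high, standing between the two stands; origin under its centre. Leave alone.
- tall_jar: Tall glass jar, 90 mm diameter, 120 mm high; origin under its centre. Leave alone.
- bur_block: Wooden block 130 x 90 x 35 mm with small grinding burs standing in it (78 mm high in all); origin under its centre. Leave alone.
Not all that is in view belongs to the job. Leave any blue look-alike of the part that bears tray_bar alone. There is more than one size of the part that bears stone_center; the job needs the larger.

How it is judged (in metres and radians):
On the way, in this order (a step that is already met when the one before it is completed fails the run):
1. the cover is swung clear of the dial (more than 1.1 rad) while the tray still hangs on the drying stand (value of joint cover above 1.1 rad and distance between tray_bar and stand_seat below 0.025 m), for 0.2 s.
2. the tray is carried off the drying stand's hook (more than 60 mm from its seat) (distance between tray_bar and stand_seat above 0.06 m), for 0.2 s.
At the end, for the whole second after the job is handed in: Tray released, at rest on both scale prongs: bar within 8 mm across, 6 mm in height, 30 mm along and 0.12 rad of the seat; hook sunk over 12 mm, slower than 0.03 m/s; tray level within 0.15 rad, stone in it; cover over 1.1 rad open (x of tray_bar in the frame of scale_seat between -0.008 and 0.008 m and z of tray_bar in the frame of scale_seat between -0.006 and 0.006 m and y of tray_bar in the frame of scale_seat between -0.03 and 0.03 m and angle between the y axis of tray_bar and the y axis of scale_seat, either way round below 0.12 rad and value of joint hanger above 0.012 m and velocity of joint hanger between -0.03 and 0.03 m/s and angle between tray_mid's own z axis and vertical below 0.15 rad and value of joint cover above 1.1 rad and distance between stone_center and tray_mid below 0.09 m); the robot touches nothing.
It fails at once if the scale's hook moves faster than 0.07 m/s up or down with the fingers off it and the tray (tray dropped, or let go before the spring carries it), or faster than 0.25 m/s at any time (velocity of joint hanger above 0.25 m/s or velocity of joint hanger below -0.25 m/s or (contact force between the fingers and anything else below 0.05 N and (velocity of joint hanger above 0.07 m/s or velocity of joint hanger below -0.07 m/s))).
It fails at once if the tray tilts more than 0.35 rad (angle between tray_mid's own z axis and vertical above 0.35 rad).
It fails at once if the tray is set down on the bench (its middle lower than 85 mm) (height (world z) of tray_mid below 0.085 m).
It fails at once if the stone leaves the tray (distance between stone_center and tray_mid above 0.09 m).
It fails at once if a jar or the block of burs is shifted by more than 30 mm (distance of any of jar, tall_jar, bur_block from where it was at the start of the episode above 0.03 m).
It also fails if it takes over 72 s, if anything falls off the work surface, if the arm or the gripper's body presses on something with over 40 N, if the wrist force passes 120 N, or if a joint passes its speed limit or range.

### The arm

A 6-joint arm with a two-finger parallel gripper is mounted at the origin on the work surface. World frame = base frame: x ahead of the robot, y to its left, z up, the work surface at z = 0. Lengths are in m, angles in degrees, forces in N, time in s.
With the tool pointing down it reaches from about 0.275 to 0.875 m from the base axis. Payload 12.5 kg.
Tool frame: the origin (TCP) lies at the very end of the fingers, on their centre line; the grasp point (between the pads) lies 19 mm behind it; z points along the fingers, y is the line along which they close (so a half turn about z gives the same grasp; the last joint's range is limited). The gripper opens to 85 mm and grips with 20 to 120 N. Pads are 22 mm wide; open, the fingers measure 114 mm over their backs; the gripper's body (76 mm by 85 mm) begins 54 mm behind the grasp point. The pads swing forward as they close: fully open they stand 13 mm farther back than shut.
Start: joints at [68.549, 20.094, 94.641, -0, 65.266, -4.847], TCP at [0.157, 0.527, 0.231] pointing down, gripper open.
Joint ranges: [-157.81, 157.81], [-45, 120.19], [0.68, 151.7], [-89.99, 269.99], [4.06, 180], [-164.3, 164.3]. Speed limits (degrees/s): [127.2, 127.2, 159.86, 180, 180, 180].

### API

Orientations are given as a 3x3 rotation matrix whose columns are the frame's x, y, z axes.
In Python, from bench import ctrl gives the robot as it stands. Calls block until the motion is done:
- ctrl.move_to(position, orientation): joint-space move of the TCP to a pose.
- ctrl.move_linear(position, rot=None, speed=0.15): straight line of the TCP; rot=None keeps the orientation; speed is the mean speed in m/s.
- ctrl.movej(angles): joint-space move.
- ctrl.ungrasp() and ctrl.grasp(strength=None): open the fingers fully, or close them until they stop; strength is the grip in N (None keeps the last).
- ctrl.sleep(seconds).
- ctrl.solve_ik(position, orientation): joint angles nearest the present ones, or None.
- ctrl.state(): the state.
- ctrl.capture(name): name is "side" or "top"; returns a dict with "pixels" (384x512x3 uint8, red, green, blue), "camera_matrix" (3x3 intrinsics, pixels), "origin" and "attitude" of the camera in the world. Camera axes: x right, y up, looking along -z (the intrinsics and any distortion apply to the point x, -y, -z); pixel columns grow to the right and rows downward; lengths in m; the calibration is good to about 2 mm. A picture is of the moment at which its call begins. There is no depth.
A pose or a line that the arm cannot do raises ctrl.PlanningError and nothing moves.
- ctrl.sign_off(): hands the job in; it is judged then, once.
Trained networks look in a picture, given as the dict that the camera call returned (one of the last four; its "shot" number tells which), for a name from the list of things; names that differ only in an ending like _2 or _b are one class to them, and where a whole thing is asked for, a point or a joint stands for the part that bears it (a point fixed in the world has none). Each returns a list of dicts, best first, with "conf" (0 to 1); they miss things now and then, are a little off and sometimes report something else, mostly with a low value. They report only what shows in the picture. A call takes as long as a camera call. They do not tell look-alikes from the thing itself.
- ctrl.boxes_of(name, picture): "rect" ([left, top, right, bottom] in pixels, round what is visible of it).
- ctrl.landmark_of(name, picture): "position" ([column, row] in pixels: a listed point, or the origin of a listed thing).
The state is a dict: "t": time; "qpos": joint angles; "dq": joint speeds; "effort": joint torques, N m; "tool_pos": TCP position; "eef_rot": TCP orientation; "wrist_force": force on the tool from outside, world axes, zero at the start; "torque": the same for the moment, N m; "grip_width": finger opening in m; "gripper_force": force on a finger pad.
Only numpy, scipy, OpenCV 4.12 (cv2) and the standard library are available. Lean on these libraries where they do the work, as an engineer would, in place of code of your own. Each camera call takes 0.05 s, during which the arm holds its last target. There are 200 camera calls.

## Working session

There is one attempt and no reset: what is moved stays moved. The work goes in short steps, each a Python script; the robot and the scene stay as the last script left them, time stands still between calls to the robot, and variables do not carry over. Pictures are saved under pics/ and viewed, at most 10 in all, crops included, and the job is handed in when it is done.

```bash
mkdir -p pics; ls; cat > h.py <<'E'
import numpy as np, cv2
from bench import ctrl
def ray(p,uv):
    K=np.array(p["camera_matrix"]);d=np.linalg.inv(K)@[uv[0],uv[1],1.0]
    d=np.array(p["attitude"])@[d[0],-d[1],-d[2]]
    return np.array(p["origin"]),d/np.linalg.norm(d)
def at_z(p,uv,z):
    o,d=ray(p,uv);return o+d*(z-o[2])/d[2]
def tri(a,ua,b,ub):
    o1,d1=ray(a,ua);o2,d2=ray(b,ub)
    s,t=np.linalg.lstsq(np.c_[d1,-d2],o2-o1,rcond=None)[0]
    P,Q=o1+s*d1,o2+t*d2
    return (P+Q)/2,np.linalg.norm(P-Q)
def proj(p,X):
    c=np.array(p["attitude"]).T@(np.array(X)-p["origin"])
    u=np.array(p["camera_matrix"])@[c[0],-c[1],-c[2]];return u[:2]/u[2]
def save(p,n,s=1):
    im=cv2.cvtColor(p["pixels"],cv2.COLOR_RGB2BGR);cv2.imwrite("pics/"+n+".png",im if s==1 else cv2.resize(im,None,fx=s,fy=s))
E
python3 - <<'E'
from h import *
np.set_printoptions(precision=3,suppress=True)
S=ctrl.capture("side");T=ctrl.capture("top")
save(S,"s0",1.5);save(T,"t0",1.5)
print([k for k in S]);
for p in(S,T):print(np.array(p["origin"]),np.array(p["attitude"]),np.array(p["camera_matrix"]))
for n in "tray_bar tray_mid stone_center stand_seat scale_seat cover_knob cover_pivot jar tall_jar bur_block".split():
  r=[ctrl.landmark_of(n,p) for p in (S,T)]
  for q in r: print(n,[(np.round(x["position"],1),round(x["conf"],2)) for x in q])
  for x in r[0]:
    for y in r[1]:
      P,e=tri(S,x["position"],T,y["position"]); print("   ",P,round(e,4))
E
```

```text
pics
['pixels', 'camera_matrix', 'origin', 'attitude', 'shot']
[-0.016 -0.744  0.889] [[ 0.804  0.369 -0.466]
 [-0.594  0.512 -0.621]
 [ 0.01   0.776  0.631]] [[402.698   0.    254.535]
 [  0.    402.698 191.915]
 [  0.      0.      1.   ]]
[ 0.442 -0.036  1.465] [[ 0.018  0.998 -0.065]
 [-1.     0.017 -0.007]
 [-0.006  0.065  0.998]] [[366.204   0.    257.282]
 [  0.    366.204 190.167]
 [  0.      0.      1.   ]]
tray_bar [(array([314.4, 189. ]), 0.63), (array([279.6, 336.9]), 0.57)]
tray_bar [(array([362.3, 254.4]), 0.71), (array([298.2, 162. ]), 0.67), (array([197. , 200.8]), 0.49)]
    [ 0.365 -0.346  0.451] 0.0765
    [ 0.622 -0.165  0.214] 0.0031
    [0.591 0.045 0.154] 0.3534
    [ 0.305 -0.41   0.128] 0.0011
    [ 0.636 -0.191 -0.448] 0.1853
    [ 0.63   0.203 -0.88 ] 0.3905
tray_mid [(array([278.7, 352.1]), 0.79), (array([316.7, 206.8]), 0.57)]
tray_mid [(array([356.2, 251.4]), 0.93), (array([297.9, 166.5]), 0.88), (array([134.8, 188.8]), 0.28)]
    [ 0.309 -0.406  0.059] 0.002
    [ 0.626 -0.2   -0.534] 0.1796
    [ 0.65   0.371 -0.868] 0.7573
    [ 0.372 -0.345  0.407] 0.
[... 659 characters left out ...]
r_knob [(array([200.5, 180.6]), 0.87)]
cover_knob [(array([192.9, 202.9]), 0.69)]
    [0.481 0.219 0.067] 0.0003
cover_pivot [(array([223.6, 190.6]), 0.77), (array([314.2, 184.8]), 0.49)]
cover_pivot [(array([289.6, 167.1]), 0.18)]
    [ 0.503 -0.09   0.248] 0.212
    [ 0.616 -0.146  0.218] 0.0296
jar [(array([306.6, 199.3]), 0.65), (array([314.4, 187.3]), 0.46)]
jar [(array([252.6, 137.1]), 0.65)]
    [ 0.756 -0.006  0.002] 0.0093
    [ 0.755 -0.016  0.061] 0.0378
tall_jar [(array([180.8, 158.7]), 0.83)]
tall_jar [(array([137. , 189.4]), 0.79)]
    [0.531 0.458 0.002] 0.0043
bur_block [(array([364.5, 332.3]), 0.89)]
bur_block [(array([368.2, 194.1]), 0.97)]
    [ 0.531 -0.468  0.006] 0.0026
```

View pics/s0.png

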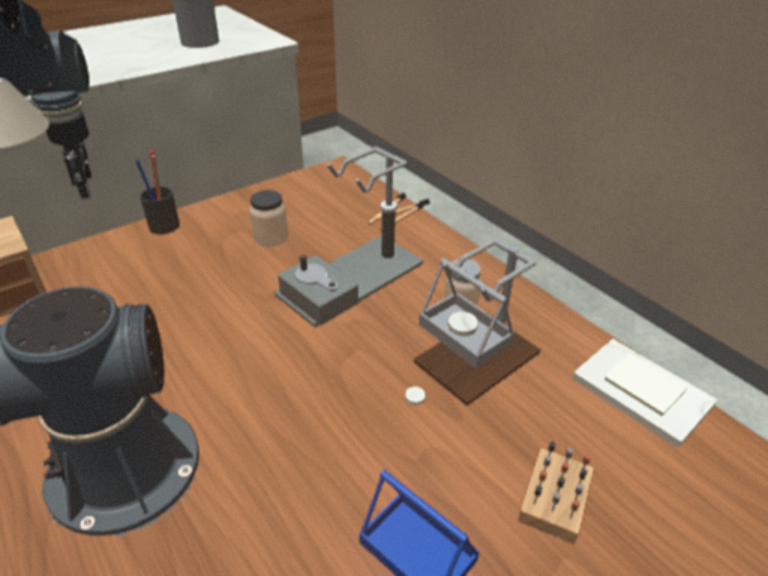

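View pics/t0.png

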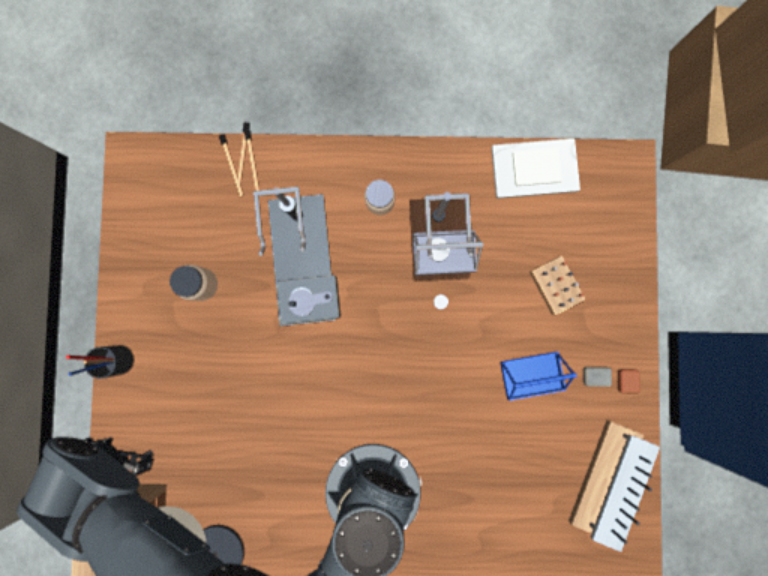

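The side view shows the scale's cover over the dial (knob ≈(202,174), pivot ≈(222,190)), with its hook tips at ≈(223,113) and (243,126). The tray hangs on the stand at ≈(310,205). In the top view the bar runs from ≈(277,163) to (320,162), and the scale prong tips are at ≈(175,166) and (202,163). The blue look-alike lies off to the right. I'll zoom in to refine these.

```bash
python3 - <<'E'
from h import *
S=ctrl.capture("side");T=ctrl.capture("top")
import pickle;pickle.dump((S,T),open("st.pkl","wb"))
def crop(p,x,y,w,h,s):
    im=cv2.cvtColor(p["pixels"],cv2.COLOR_RGB2BGR)[y:y+h,x:x+w]
    im=cv2.resize(im,None,fx=s,fy=s,interpolation=cv2.INTER_CUBIC)
    for k in range(0,w,10):cv2.putText(im,str(x+k),(int((k+.5)*s)-8,8),0,.3,(0,255,255));cv2.line(im,(int((k+.5)*s),10),(int((k+.5)*s),14),(0,255,255))
    for k in range(0,h,10):cv2.putText(im,str(y+k),(0,int((k+.5)*s)+4),0,.3,(0,255,255));cv2.line(im,(20,int((k+.5)*s)),(24,int((k+.5)*s)),(0,255,255))
    return im
a=np.hstack([crop(T,165,120,66,100,6),crop(T,265,120,66,100,6)])
b=np.hstack([crop(S,180,90,100,130,4),crop(S,270,150,100,130,4)])
cv2.imwrite("pics/za.png",a);cv2.imwrite("pics/zb.png",b)
E
```

```text
(no output)
```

View pics/za.png

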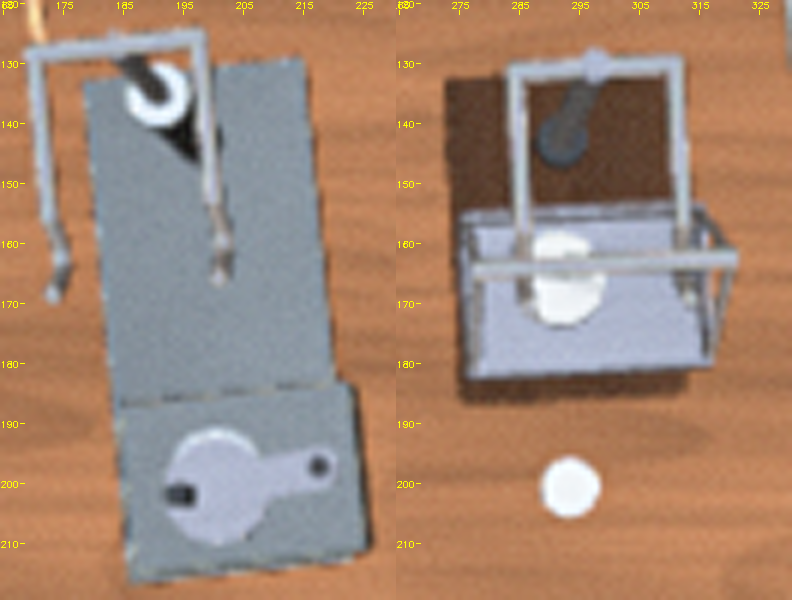

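View pics/zb.png

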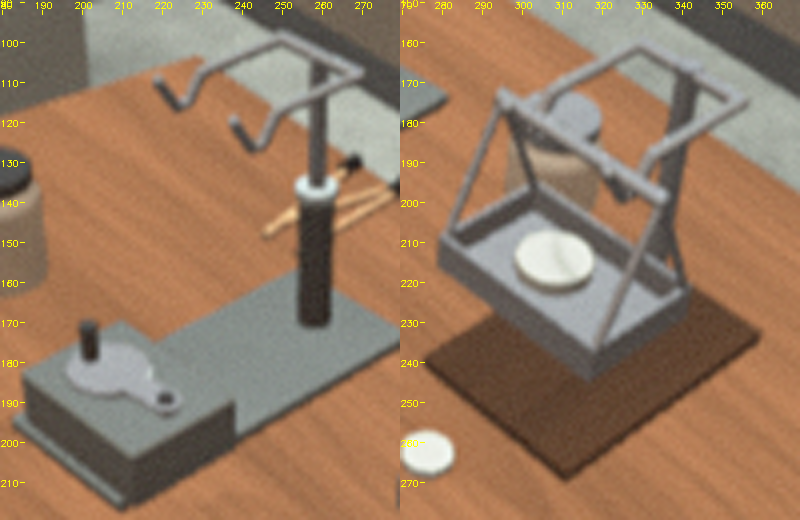

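The crops are clear. In the top view the scale V dips are at ≈(174.8,162.5) and (201.3,160), the knob ≈(194.7,201.8), the pivot ≈(217.5,197.2), and the bar ends (276.8,164.5) and (321.3,162.3). In the side view the V dips are at (225.3,116.1) and (243.9,126.4), and the bar ends (295.1,173.4) and (335.9,199.6).

```bash
python3 - <<'E'
from h import *
import pickle
np.set_printoptions(precision=4,suppress=True)
S,T=pickle.load(open("st.pkl","rb"))
D=dict(pivot=((221.1,189.4),(217.5,197.2)),knob=((201.8,175.1),(194.7,201.8)),
VL=((225.3,116.1),(174.8,162.5)),VR=((243.9,126.4),(201.3,160)),
CL=((249.6,98.1),(170.3,128.2)),CR=((269.9,107.6),(198,125.5)),
TL=((218.8,109.4),(173.2,169)),TR=((237.6,119),(201,165.5)),
BL=((295.1,173.4),(276.8,164.5)),BR=((335.9,199.6),(321.3,162.3)))
R={}
for k,(a,b) in D.items():
  P,e=tri(S,a,T,b);R[k]=P;print(k,P,round(e,4))
print("topview pivot",at_z(T,D["pivot"][1],.084),"knob",at_z(T,D["knob"][1],.099),"side",at_z(S,D["pivot"][0],.084),at_z(S,D["knob"][0],.099))
ang=lambda v:np.degrees(np.arctan2(-v[0],v[1]))
for a,b in(("VR","VL"),("CR","CL"),("TR","TL"),("BR","BL")):
  print(a,b,np.linalg.norm(R[b]-R[a]),ang(R[b]-R[a]),(R[a]+R[b])/2)
E
```

```text
pivot [0.5031 0.1245 0.0801] 0.0011
knob [0.4832 0.208  0.0953] 0.0023
VL [0.6087 0.2495 0.2543] 0.001
VR [0.6192 0.161  0.2541] 0.0003
CL [0.7167 0.2621 0.2823] 0.0035
CR [0.7288 0.1705 0.2821] 0.0002
TL [0.583  0.2461 0.2876] 0.0005
TR [0.5948 0.1565 0.29  ] 0.0027
BL [ 0.6126 -0.0924  0.2266] 0.0014
BR [ 0.6211 -0.2421  0.2301] 0.0012
topview pivot [0.5034 0.1237 0.084 ] knob [0.4841 0.2067 0.099 ] side [0.5002 0.1205 0.084 ] [0.4799 0.2042 0.099 ]
VR VL 0.08913160700184944 6.766766989308439 [0.6139 0.2053 0.2542]
CR CL 0.09239091930002578 7.513117233987251 [0.7227 0.2163 0.2822]
TR TL 0.09036423633557183 7.456787930738632 [0.5889 0.2013 0.2888]
BR BL 0.15001262700209667 3.2695382146929726 [ 0.6168 -0.1672  0.2283]
```

```bash
cat >> h.py <<'E'
def R(deg): # closing axis at yaw deg, tool down
    a=np.radians(deg);y=np.array([np.cos(a),np.sin(a),0]);z=np.array([0,0,-1.]);return np.c_[np.cross(y,z),y,z]
E
python3 - <<'E'
from h import *
np.set_printoptions(precision=3,suppress=True)
piv=np.array([.5032,.124]);r=.086
pos=lambda th,z:np.r_[piv+r*np.array([np.cos(th),np.sin(th)]),z]
th0=np.radians(103.5);th1=np.radians(97+1.4*57.3)
print(ctrl.state()["eef_rot"])
best=None
q0=np.array(ctrl.state()["qpos"])
for d in range(-180,180,30):
    q=ctrl.solve_ik(pos(th0,.2),R(d));q2=ctrl.solve_ik(pos(th1,.09),R(d))
    if q is None or q2 is None: continue
    c=abs(q[5]);print(d,np.array(q),np.array(q2))
    if best is None or c<best[0]:best=(c,d)
d=best[1];print("yaw",d)
print([ctrl.solve_ik([.617,-.167,z],R(x)) for x in(3.3,183.3) for z in (.21,.27)],[ctrl.solve_ik([.5,.1,.33],R(x)) for x in(6.8,186.8)])
ctrl.move_to(pos(th0,.2),R(d))
ctrl.move_linear(pos(th0,.09),speed=.1)
print(ctrl.state()["wrist_force"],ctrl.state()["tool_pos"])
ctrl.grasp(25)
s=ctrl.state();print(s["grip_width"],s["gripper_force"],s["wrist_force"],s["t"])
E
```

```text
[[-0.958  0.286  0.   ]
 [ 0.286  0.958  0.   ]
 [ 0.     0.    -1.   ]]
-120 [ 18.183  19.662 100.105  -0.     60.233 138.183] [ 10.959  21.424 117.647  -0.     40.929 130.959]
-90 [ 18.183  19.662 100.105  -0.     60.233 108.183] [ 10.959  21.424 117.647  -0.     40.929 100.959]
-60 [ 18.183  19.662 100.105  -0.     60.233  78.183] [ 10.959  21.424 117.647  -0.     40.929  70.959]
-30 [ 18.183  19.662 100.105  -0.     60.233  48.183] [ 10.959  21.424 117.647  -0.     40.929  40.959]
0 [ 18.183  19.662 100.105  -0.     60.233  18.183] [ 10.959  21.424 117.647  -0.     40.929  10.959]
30 [ 18.183  19.662 100.105  -0.     60.233 -11.817] [ 10.959  21.424 117.647  -0.     40.929 -19.041]
60 [ 18.183  19.662 100.105  -0.     60.233 -41.817] [ 10.959  21.424 117.647  -0.     40.929 -49.041]
90 [ 18.183  19.662 100.105  -0.     60.233 -71.817] [ 10.959  21.424 117.647  -0.     40.929 -79.041]
120 [  18.183   19.662  100.105   -0.      60.233 -101.817] [  10.959   21.424  117.647   -0.      40.929 -109.041]
150 [  18.183   19.662  100.105   -0.      60.233 -131.817] [  10.959   21.424  117.647   -0.      40.929 -139.041]
yaw 30
[array([-19.317,  30.554,  81.696,  -0.   ,  67.75 , -22.617]), array([-19.317,  27.658,  77.73 ,  -0.   ,  74.611, -22.617]), array([-19.317,  30.554,  81.696,  -0.   ,  67.75 , 157.383]), array([-19.317,  27.658,  77.73 ,  -0.   ,  74.611, 157.383])] [array([ 6.078, 10.856, 92.727, -0.   , 76.417, -0.722]), None]
[-0.437 -0.519 -0.537] [0.483 0.208 0.091]
0.014866434845394391 25.121293365955353 [-0.814  0.222  2.512] 4.7583
```

```bash
python3 - <<'E'
from h import *
np.set_printoptions(precision=3,suppress=True)
piv=np.array([.5032,.124]);r=.086
pos=lambda th,z:np.r_[piv+r*np.array([np.cos(th),np.sin(th)]),z]
th0=np.radians(103.5);th1=np.radians(97)+1.42
for th in np.linspace(th0,th1,9)[1:]:
    ctrl.move_linear(pos(th,.09),speed=.06)
    s=ctrl.state();print(s["grip_width"],np.array(s["wrist_force"]))
ctrl.ungrasp();ctrl.move_linear(pos(th1,.2),speed=.15)
ctrl.move_to([.44,-.1,.3],R(3.3))
T=ctrl.capture("top");S=ctrl.capture("side")
a=ctrl.landmark_of("cover_knob",T);b=ctrl.landmark_of("cover_knob",S);print(a,b)
print(at_z(T,a[0]["position"],.099) if a else"",pos(th1,.09),ctrl.state()["t"])
def crop(p,x,y,w,h,s):return cv2.resize(cv2.cvtColor(p["pixels"],cv2.COLOR_RGB2BGR)[y:y+h,x:x+w],None,fx=s,fy=s)
cv2.imwrite("pics/c1.png",np.hstack([crop(T,160,120,130,130,3),crop(S,180,90,130,130,3)]))
E
```

```text
0.014952378893188862 [-1.054  6.183  0.917]
0.014895216102280513 [-2.399  4.772  3.056]
0.014934780622010129 [-3.574  3.285  4.281]
0.014770088683253019 [0.572 0.381 2.372]
0.015221986052326485 [ 3.099 -1.231 -0.268]
0.014931466755475247 [ 2.95  -1.972  1.24 ]
0.014979239296384986 [0.942 0.663 1.596]
0.014969281364399598 [0.683 0.514 2.172]
[{'position': [216.5, 220.0], 'conf': 0.64}, {'position': [217.3, 194.0], 'conf': 0.48}] [{'position': [194.1, 197.4], 'conf': 0.65}, {'position': [306.9, 216.9], 'conf': 0.22}]
[0.418 0.124 0.099] [0.417 0.126 0.09 ] 10.5667
```

View pics/c1.png

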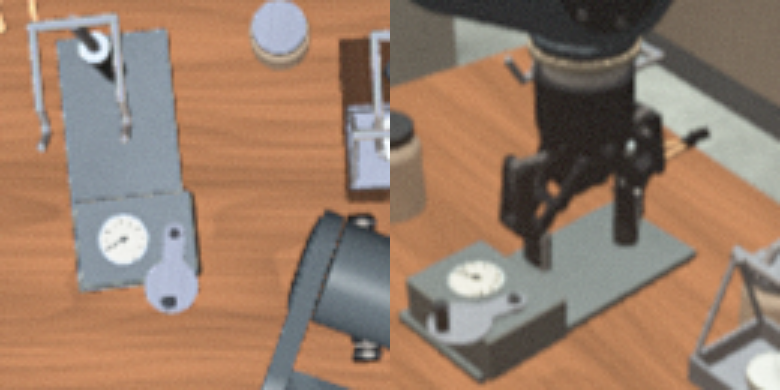

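The dial is now fully uncovered: the cover points towards the robot, knob ≈(216,220) in the top view, about 1.4 rad. Next is the tray grasp and a small lift.

```bash
python3 - <<'E'
from h import *
np.set_printoptions(precision=3,suppress=True)
B=np.array([.617,-.167])
st=lambda l:(lambda s:print(l,np.array(s["tool_pos"]),np.array(s["wrist_force"]),np.array(s["torque"]),round(s["grip_width"],4),round(s["t"],2)))(ctrl.state())
ctrl.move_to(np.r_[B,.31],R(3.3))
ctrl.move_linear(np.r_[B,.211],speed=.1);st("down")
ctrl.grasp(80);ctrl.sleep(.2);st("grasp")
ctrl.move_linear(np.r_[B,.221],speed=.03);st("lift10")
ctrl.move_linear(np.r_[B,.261],speed=.06);ctrl.sleep(.3);st("lift50")
S=ctrl.capture("side");save(S,"g1",1.5)
E
```

```text
down [ 0.617 -0.167  0.212] [-0.107  0.306 -0.269] [0.013 0.016 0.044] 0.0852 12.49
grasp [ 0.617 -0.167  0.211] [-4.221 -0.493  4.744] [-0.014  0.719 -0.005] 0.0092 13.38
lift10 [ 0.617 -0.167  0.221] [-1.197 -0.266 -3.829] [-0.064 -0.051  0.01 ] 0.0092 13.87
lift50 [ 0.617 -0.167  0.261] [-0.288  0.094 -2.713] [-0.008  0.012 -0.036] 0.0098 14.98
```

View pics/g1.png

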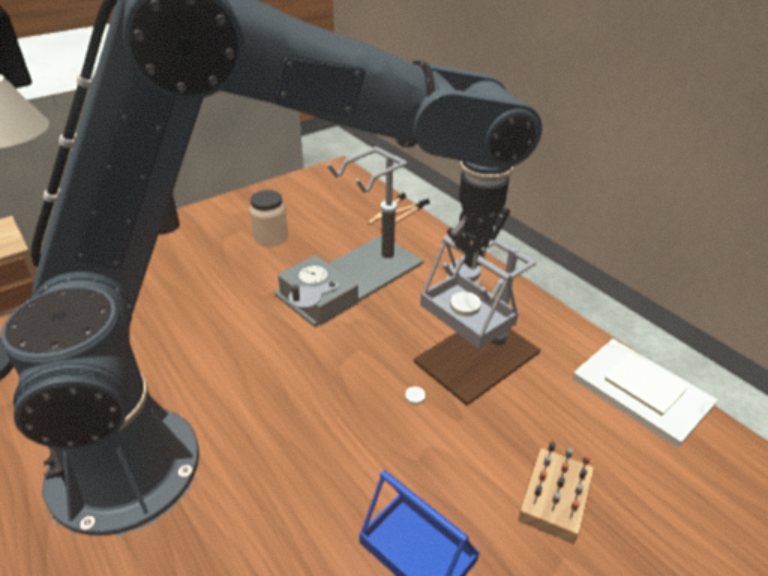

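The tray is lifted and level, with the stone still in it at ≈(310,200). Measured weight is about 3 N, so I expect the hook to sink about 20 mm. Next I carry it to the scale and check alignment above the dips.

```bash
python3 - <<'E'
from h import *
import pickle
np.set_printoptions(precision=3,suppress=True)
B=np.array([.617,-.167]);C=np.array([.6137,.2043])
u=lambda d:np.array([np.cos(np.radians(d)),np.sin(np.radians(d))])
st=lambda l:(lambda s:print(l,np.array(s["tool_pos"]),np.array(s["wrist_force"]),np.array(s["torque"]),round(s["grip_width"],4),round(s["t"],2)))(ctrl.state())
ctrl.move_linear(np.r_[B-.15*u(3.3),.261],speed=.08);st("out")
ctrl.move_linear(np.r_[C-.16*u(6.8),.303],R(6.8),speed=.1);ctrl.sleep(.5);st("pre")
S=ctrl.capture("side");T=ctrl.capture("top");pickle.dump((S,T),open("pre.pkl","wb"))
def crop(p,x,y,w,h,s):return cv2.resize(cv2.cvtColor(p["pixels"],cv2.COLOR_RGB2BGR)[y:y+h,x:x+w],None,fx=s,fy=s,interpolation=cv2.INTER_CUBIC)
cv2.imwrite("pics/p1.png",np.hstack([crop(T,150,110,100,130,4),crop(S,170,80,100,130,4)]))
E
```

```text
out [ 0.467 -0.176  0.261] [ 0.354 -0.151 -2.979] [-0.017  0.004  0.065] 0.0095 17.06
pre [0.455 0.185 0.303] [-0.071  0.756 -2.362] [-0.05  -0.005 -0.022] 0.0093 21.34
```

View pics/p1.png

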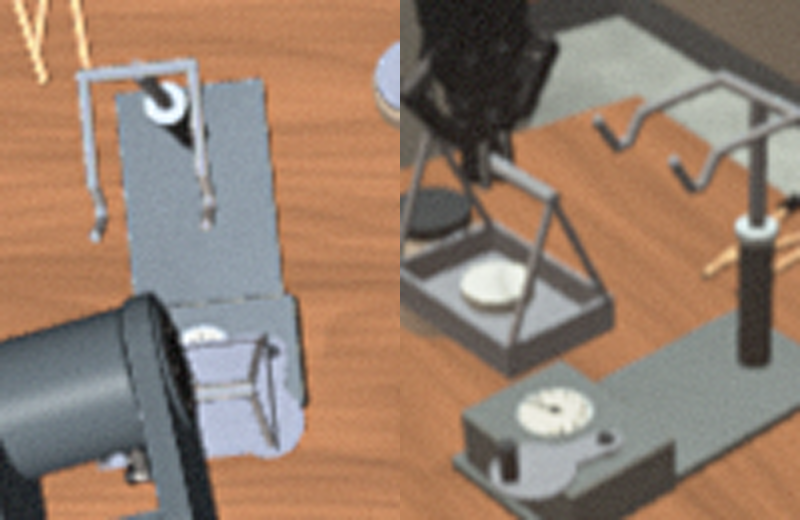

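The tray is level in front of the scale with the stone in it, and nothing touches the box. The bar's right end shows at side (207.9,127.9) and top (215.4,206.4). I'll triangulate it against the expected position, then go in above the dips.

```bash
python3 - <<'E'
from h import *
import pickle
np.set_printoptions(precision=4,suppress=True)
S,T=pickle.load(open("pre.pkl","rb"))
print(tri(S,(207.9,127.9),T,(215.4,206.4)),"expect",[.464,.1105,.322])
C=np.array([.6137,.2043])
st=lambda l:(lambda s:print(l,np.array(s["tool_pos"]),np.array(s["wrist_force"]),np.array(s["torque"]),round(s["t"],2)))(ctrl.state())
ctrl.move_linear(np.r_[C,.301],speed=.07);ctrl.sleep(.5);st("above")
S=ctrl.capture("side");T=ctrl.capture("top");pickle.dump((S,T),open("abv.pkl","wb"))
def crop(p,x,y,w,h,s):
    im=cv2.resize(cv2.cvtColor(p["pixels"],cv2.COLOR_RGB2BGR)[y:y+h,x:x+w],None,fx=s,fy=s,interpolation=cv2.INTER_CUBIC)
    return im
cv2.imwrite("pics/p2.png",np.hstack([crop(T,150,110,80,110,5),crop(S,200,70,80,110,5)]))
E
```

```text
(array([0.4615, 0.1025, 0.3294]), np.float64(0.00554369490965279)) expect [0.464, 0.1105, 0.322]
above [0.6137 0.2043 0.301 ] [-0.0367 -0.4216 -2.911 ] [-0.0155 -0.0138 -0.0006] 24.38
```

View pics/p2.png

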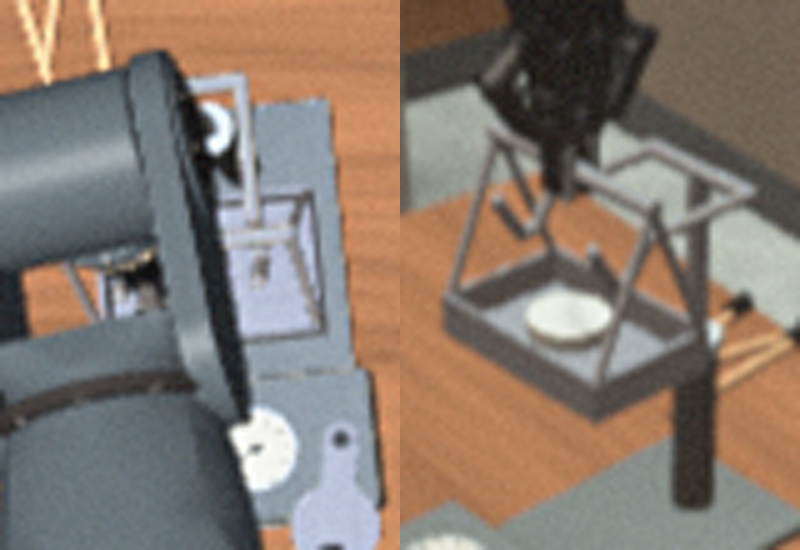

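```bash
python3 - <<'E'
from h import *
import pickle
np.set_printoptions(precision=3,suppress=True)
S,T=pickle.load(open("abv.pkl","rb"))
a,b=at_z(S,(218,96),.32),at_z(S,(250.6,111.6),.32);print("bar",a,b,(a+b)/2)
C=np.array([.6137,.2043])
def avg(n=25):
    F=[]
    for _ in range(n):ctrl.sleep(.02);F.append(np.r_[ctrl.state()["wrist_force"],ctrl.state()["torque"]])
    F=np.array(F);return F.mean(0),F[:,2].std()
print("W",*avg(50))
ctrl.move_linear(np.r_[C,.262],speed=.05);print("262",*avg(30))
for z in (.256,.252,.248,.244,.240):
    ctrl.move_linear(np.r_[C,z],speed=.02);ctrl.sleep(.2);print(z,*avg(20))
print(ctrl.state()["t"])
E
```

```text
bar [0.597 0.27  0.32 ] [0.62  0.127 0.32 ] [0.608 0.198 0.32 ]
W [-0.153 -0.004 -3.288 -0.016 -0.001  0.004] 0.3617840032201626
262 [-0.028 -0.039 -3.286 -0.014  0.011  0.006] 0.4697569557820947
0.256 [ 0.171 -0.011 -3.408 -0.012  0.007  0.001] 0.5768119256717053
0.252 [ 0.115 -0.109 -3.494 -0.005 -0.002 -0.   ] 0.5403872634369901
0.248 [ 1.677  0.079 -2.707  0.031 -0.25   0.007] 0.42302430020585263
0.244 [ 2.561  0.394 -2.154  0.061 -0.391 -0.002] 0.44783587154341215
0.24 [ 2.66   0.597 -1.644  0.082 -0.469  0.012] 0.5256852153558123
31.2583
```

Sideways force of +2.7 N means the bar rides on the dip's front wall, so the seat lies slightly further +x. I'll shift in small steps until that force vanishes.

```bash
python3 - <<'E'
from h import *
np.set_printoptions(precision=3,suppress=True)
C=np.array([.6137,.2043]);x=np.array([np.cos(.119),np.sin(.119)])
def avg(n=20):
    F=[]
    for _ in range(n):ctrl.sleep(.02);F.append(np.r_[ctrl.state()["wrist_force"],ctrl.state()["torque"]])
    return np.mean(F,0)
for d in (.001,.002,.003,.004,.005,.006):
    ctrl.move_linear(np.r_[C+d*x,.240],speed=.01);ctrl.sleep(.1);f=avg();print(d,f)
    if f[0]<.4:break
print(ctrl.state()["t"])
E
```

```text
0.001 [-4.444 -0.475 -1.624 -0.086  0.66  -0.001]
31.9417
```

```bash
python3 - <<'E'
from h import *
np.set_printoptions(precision=3,suppress=True)
C=np.array([.6137,.2043])+.0004*np.array([np.cos(.119),np.sin(.119)])
def avg(n=40):
    F=[]
    for _ in range(n):ctrl.sleep(.02);F.append(np.r_[ctrl.state()["wrist_force"],ctrl.state()["torque"]])
    return np.mean(F,0)
Z=[];F=[]
for z in (.240,.237,.234,.231,.229):
    ctrl.move_linear(np.r_[C,z],speed=.015);ctrl.sleep(.2);f=avg();Z.append(ctrl.state()["tool_pos"][2]);F.append(f[2]);print(z,Z[-1],f)
    if f[2]>-.1:break
p=np.polyfit(Z,F,1);print(p,-p[1]/p[0],ctrl.state()["t"])
S=ctrl.capture("side")
im=cv2.cvtColor(S["pixels"],cv2.COLOR_RGB2BGR)[70:180,200:280];cv2.imwrite("pics/p3.png",cv2.resize(im,None,fx=5,fy=5,interpolation=cv2.INTER_CUBIC))
E
```

```text
0.24 0.24003119893116787 [-1.537  0.126 -1.611 -0.003  0.221 -0.001]
0.237 0.23700661194487857 [-1.125 -0.111 -1.108 -0.032  0.17   0.01 ]
0.234 0.23399869670014037 [-0.706 -0.306 -0.677 -0.029  0.117  0.013]
0.231 0.2309991946241724 [-0.796 -0.465 -0.19  -0.025  0.088  0.005]
0.229 0.2290032089223469 [-0.559 -0.32   0.098 -0.037  0.084  0.009]
[-154.607   35.513] 0.22969557125754156 37.8583
```

View pics/p3.png

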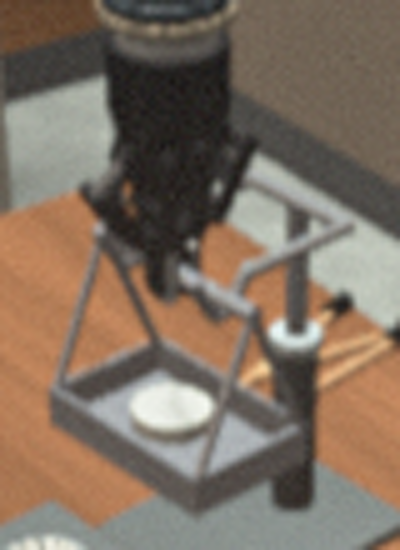

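The picture shows both prongs carrying the bar, the tray level and the stone inside. The force crosses zero at TCP z = 0.2297 with slope 155 N/m, which matches the spring. I'll go to that height, ease the grip, release and check.

```bash
python3 - <<'E'
from h import *
np.set_printoptions(precision=3,suppress=True)
C=np.array([.6137,.2043])+.0003*np.array([np.cos(.119),np.sin(.119)])
ctrl.move_linear(np.r_[C,.2297],speed=.01);ctrl.grasp(20);ctrl.sleep(.6)
F=[]
for _ in range(40):ctrl.sleep(.02);F.append(ctrl.state()["wrist_force"])
print(np.mean(F,0))
ctrl.ungrasp();ctrl.sleep(.5)
ctrl.move_linear(np.r_[C,.33],speed=.06)
ctrl.move_linear(np.r_[C-[.2,.1],.4],speed=.15);ctrl.sleep(.5)
S=ctrl.capture("side");T=ctrl.capture("top");print(ctrl.state()["t"])
def crop(p,x,y,w,h,s):return cv2.resize(cv2.cvtColor(p["pixels"],cv2.COLOR_RGB2BGR)[y:y+h,x:x+w],None,fx=s,fy=s,interpolation=cv2.INTER_CUBIC)
cv2.imwrite("pics/p4.png",np.hstack([crop(T,150,110,90,130,4),crop(S,180,80,100,130,4)]))
E
```

```text
[ 1.467  0.209 -0.111]
44.9917
```

View pics/p4.png

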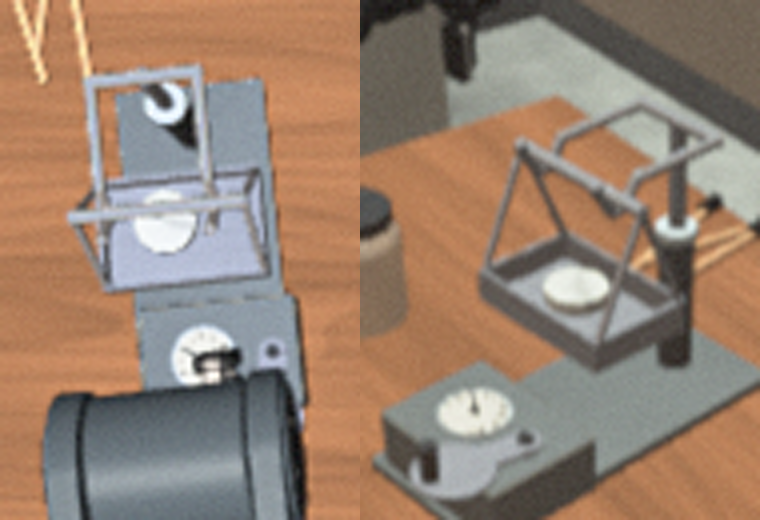

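The tray hangs level on both prongs with the stone in it. The bar is about 5 mm off centre along its length, the cover is open and the arm is clear.

```bash
python3 -c "
from bench import ctrl
ctrl.sleep(1);print(ctrl.sign_off())"
```

```text
the job is handed in; nothing more can be done
None
```

The job is handed in after about 46 s of the 72 s (no verdict came back): the cover is open about 1.4 rad, and the tray hangs level on both scale prongs, stone in it, released with only about 0.1 N of its weight still on the gripper.

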